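# Latch the sprung board tray under the RF coupler and start the test

## Robot

A 6-joint arm with a two-finger parallel gripper is mounted at the origin on the work surface. World frame = base frame: x ahead of the robot, y to its left, z up, the work surface at z = 0. Lengths are in m, angles in rad, forces in N, time in s.
With the tool pointing down it reaches from about 0.25 to 0.725 m from the base axis. Payload 4 kg.
Tool frame: the origin (TCP) lies at the very end of the fingers, on their centre line; the grasp point (between the pads) lies 19 mm behind it; x points along the fingers, z is the direction in which the jaws open and shut, and the axes are right-handed (so a half turn about x gives the same grasp; the last joint's range is limited). The gripper opens to 85 mm and grips with 20 to 120 N. Pads are 22 mm wide; open, the fingers measure 114 mm over their backs; the gripper's body (76 mm by 85 mm) begins 54 mm behind the grasp point. The pads swing forward as they close: fully open they stand 13 mm farther back than shut.
Start: joints at [-1.207, 0.241, 0.005, 1.335, 0, 1.571], TCP at [0.178, -0.467, 0.231] pointing down, gripper open.
Joint ranges: [-2.72, 2.72], [-1.05, 1.87], [-1.09, 1.28], [-1.99, 2.15], [-1.42, 1.44], [-3.14, 3.14]. Speed limits (rad/s): [2.79, 2.79, 3.14, 3.14, 3.14, 3.14].

## Interface

Orientations are given as a unit quaternion [x, y, z, w].
In Python, from workcell import bot gives the robot as it stands.
- The arm moves only by the tool step_arm, never from a script. Its argument "series" is a list of rows, each an object of numbers: "x", "y", "z": the shift along the world's x, y, z in cm; "twist": the turn about the world's z in degrees; "jaw": the finger opening in cm, from 0 to 8.54. In form: [{"x": .., "y": .., "z": .., "twist": .., "jaw": ..}, ...]. A call has 1 to 10 rows; each row is the pose to reach, as a shift and turn from the pose measured when the call began; what a row does not reach only later rows make up. A row lasts 1/12 s, in which the tool goes at most 41.7 mm and 7.16 degrees, less where a joint would pass 70% of its speed; a pose out of reach is approached as far as the arm can. A call with a gripper value outside its range is refused whole. The fingers move at their own pace and stop on an object; the grip force is fixed at half the most. Time passes only in rows, so rows that repeat a pose let the fingers close. It gives the time, the measured TCP pose, the force and the opening at its end, in the units of the state.
- bot.get_obs(): the state, without advancing time (a new reading comes with each control period).
- bot.camera(name): name is "scene" or "top"; returns (picture, depth): 400x640x3 uint8, red, green, blue; 400x640 float32, m along the optical axis (not along the pixel's ray), 0 where there is no reading.
- bot.camera_info(name): a dict with "camera_matrix" (3x3 intrinsics, pixels), "R" (3x3) and "t" (3): a world point X has camera coordinates R X + t. Camera axes: x right, y down, z forward; pixel columns grow to the right and rows downward; lengths in m; the calibration is good to about 2 mm. A picture is of the moment at which its call begins. camera_info takes no time and is no camera call.
- bot.job_done(): hands the job in, once; it reports no verdict.
The state is a dict: "clock": time; "joint_pos": joint angles; "joint_vel": joint speeds; "tau": joint torques, N m; "eef_pos": TCP position; "tool_rot": TCP orientation; "ft_force": force on the tool from outside, world axes, zero at the start; "ft_torque": the same for the moment, N m; "grip_width": finger opening in m.
Only numpy, scipy, OpenCV 4.12 (cv2) and the standard library are available. Lean on these libraries where they do the work, as an engineer would, in place of code of your own. Each camera call takes 0.05 s, during which the arm holds its last target.

## Task

A radio board lies in the sprung tray of the RF coupling fixture. With your fingertips push the tray in by its blue front plate until it is past its catch, then let it go so that it springs back onto the catch and stays there, half-way in with the board under the coupler; only then press the green start button on the grey control box right down and let go of it. Do not touch the board or the catch lever, do not press the red button, and leave everything else on the bench where it is.

Things in the scene. Friction and masses are not known exactly. Their poses are not given: they have to be found in the camera images.
- push_face (a point): Centre of the front face of the tray's blue upright push plate: 110 wide, 8 thick, standing 30 to 78 above the bench; this point is 58 high and moves with the tray. The face looks to -x of this point; its +x is the level way the tray slides in. Push anywhere on the face. Even at the stop pins the coupler housing over the tray (from 69 up) begins 65 beyond the face.
- tray (a joint): How far the tray is pushed in, m: 0 out (start), 0.045 resting on its catch, 0.080 at the stop pins. The strut pushes it out with 4 N at 0, rising to 8 N at the pins, plus about 1 N as the catch is passed and 25 N per m/s of speed. Let go short of 0.046 it runs out again to 0; let go beyond, it comes back and rests on the catch at 0.045, within 1 mm.
- nest (a point): Centre of the board's pocket in the tray, at the height of the middle of the circuit board's thickness; moves with the tray. The pocket is 94 by 74, its black rim 6 high. Its axes are the tray's.
- board_mid (a point): Centre of the green circuit board (90 x 70 x 3, with steel shield cans, 60 g) that lies loose in the pocket, 2 of play all round. Not to be touched or lifted.
- board: The same circuit board; origin at the centre of its underside, x along its length.
- fixture: The whole coupling fixture, fixed to the bench: aluminium base plate 400 (x) by 220 (y) by 12 thick, with tray, catch, strut and a 190 high pillar near its far end that carries the coupler on an arm. Origin at the centre of its underside; +x is the way the tray slides in.
- catch: Sprung steel catch lever beside the tray's +y edge, with an orange thumb pad on its tail. Origin on its pivot, from the fixture's middle 50 toward -x and 82 toward +y, 28 above the bench; it reaches 50 either way along the tray, up to 48 above the bench. Pressing the pad would let the tray go. Not to be touched.
- start_top (a point): Centre of the top face of the round green start button, 30 in diameter, in a black ring 46 across, on top of the grey control box, 63 above the bench.
- start (a joint): How far the green button is pressed, m: 0 up, 0.006 fully down, which takes 5 N; it springs up again.
- stop_top (a point): Centre of the top face of the round red stop button, like the green one and 60 beside it.
- stop (a joint): How far the red button is pressed, m: 0 up, 0.006 down. Not to be pressed.
- control_box: Grey control box, fixed to the bench, 85 (x) by 130 (y) by 45 high, origin at the centre of its underside; the green button stands 30 toward its +y, the red one 30 toward its -y. It stands to the left or to the right of the fixture.
- kit_case: Black adapter-kit case, 95 x 135 x 40 high, loose, origin at the centre of its underside. It stands on the other side of the fixture from the control box.
- attenuator: Small steel attenuator, 20 in diameter and 38 high, standing loose on the base plate's near corner at its +y side; origin at the centre of its foot.
- adapter: Small brass adapter, 20 in diameter and 38 high, standing loose on the base plate's +y edge, beyond the catch lever; origin at the centre of its foot.
- wrench: Small spanner 170 long, lying on the right of the bench; origin near its middle.
- screwdriver: Screwdriver with yellow handle, 190 long, lying on the left of the bench; origin near its middle.
- cleaner: White bottle with blue cap, 56 in diameter and 150 high, standing to one side of the fixture; origin at the centre of its underside.
- spare_board: A second green circuit board, 90 x 70 x 3, lying on the bench mat to one side of the fixture; origin at the centre of its underside.

How it is judged:
By the outcome, as a careful person would: the job done as asked, in the order asked, and still so for the second after the job is handed in, with the robot touching nothing.
It also fails if it takes over 42 s, if anything falls off the work surface, if the arm or the gripper's body presses on something with over 40 N, if the wrist force passes 120 N, or if a joint passes its speed limit or range.

## Working session

There is one attempt and no reset: what is moved stays moved. The work goes in short steps, Python scripts to look and compute and a tool call to move; the robot and the scene stay as the last step left them, time stands still between calls to the robot, and variables do not carry over. Pictures are saved under pics/ and viewed, and the job is handed in when it is done.

Besides the shell and the picture viewer there is one more tool, called after "Emit:" as name([rows], argument=value, ...), one row to a line, values as JSON. step_arm: Moves the arm, as the interface text tells. Its arguments: {"type":"object","properties":{"series":{"type":"array","items":{"type":"object","properties":{"x":{"type":"number"},"y":{"type":"number"},"z":{"type":"number"},"twist":{"type":"number"},"jaw":{"type":"number"}}}}},"required":["series"]}

```bash
mkdir -p pics
python3 - <<'E'
from workcell import bot
import cv2,numpy as np
for n in ("scene","top"):
    p,d=bot.camera(n); cv2.imwrite(f"pics/{n}0.png",p[:,:,::-1]); np.save(f"pics/{n}0.npy",d)
    i=bot.camera_info(n); print(n,np.round(i["camera_matrix"],1).tolist(),np.round(i["R"],3).tolist(),np.round(i["t"],3).tolist())
o=bot.get_obs(); print(o)
E
```

```text
scene [[440.1, 0.0, 321.3], [0.0, 440.1, 198.6], [0.0, 0.0, 1.0]] [[0.058, 0.998, 0.006], [0.741, -0.039, -0.671], [-0.669, 0.043, -0.742]] [-0.02, -0.394, 1.65]
top [[404.6, 0.0, 319.8], [0.0, 404.6, 204.8], [0.0, 0.0, 1.0]] [[0.026, -1.0, -0.002], [-0.977, -0.025, -0.21], [0.21, 0.008, -0.978]] [-0.027, 0.609, 1.173]
{'clock': 0.1, 'joint_pos': array([-1.20701730e+00,  2.41326150e-01,  3.86842704e-03,  1.33518602e+00,
        9.31640038e-07,  1.57077709e+00]), 'joint_vel': array([ 1.04094966e-03, -2.77189915e-03,  3.46785204e-03, -5.87724101e-05,
       -9.44858870e-04, -8.29411250e-04]), 'tau': array([ 1.83252946e-04, -3.73137653e+01,  2.53010201e+01,  1.08399085e-02,
       -6.71477073e-05, -1.07569599e-05]), 'eef_pos': array([ 0.17770692, -0.46676036,  0.23051132]), 'tool_rot': array([ 0.40167291,  0.58273715, -0.40093097,  0.58166197]), 'ft_force': array([ 0.16404705, -0.81038109,  0.34188557]), 'ft_torque': array([0.05111284, 0.0104912 , 0.04471112]), 'grip_width': 0.08521437738689831}
```

View pics/scene0.png

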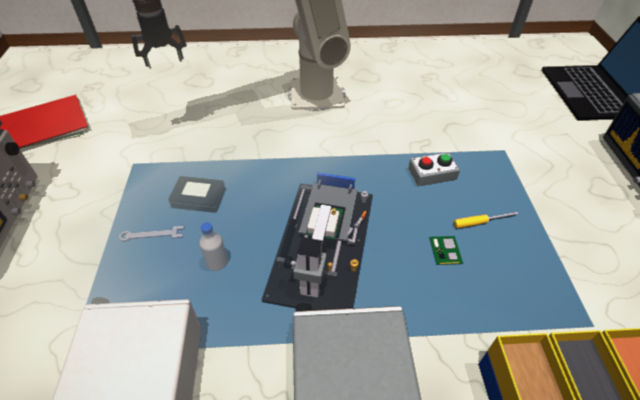

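View pics/top0.png

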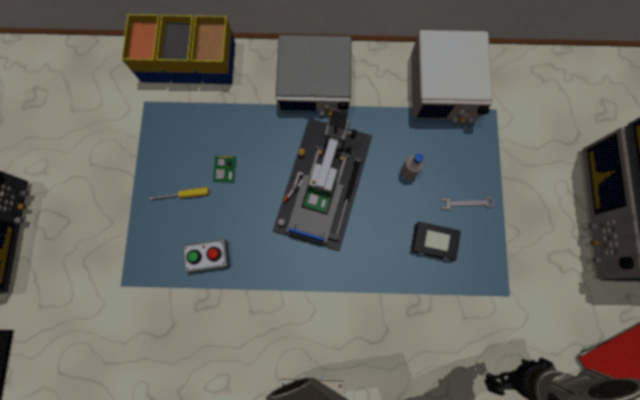

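The scene view shows the fixture at about (325,235), with the blue plate at (336,181). The control box is at (434,168), with red at (427,162) and green at (445,160). In the top view the plate is at about (307,236), green at (194,257) and red at (214,254). I'll enlarge these areas next.

```bash
cat > h.py <<'E'
import numpy as np,cv2
from workcell import bot
def ray(n,u,v,z):
    i=bot.camera_info(n);K=np.array(i["camera_matrix"]);R=np.array(i["R"]);t=np.array(i["t"])
    c=-R.T@t; d=R.T@np.linalg.solve(K,[u,v,1]); return c+d*(z-c[2])/d[2]
def proj(n,X):
    i=bot.camera_info(n);K=np.array(i["camera_matrix"]);p=K@(np.array(i["R"])@X+np.array(i["t"]));return p[:2]/p[2]
def cloud(n,d):
    i=bot.camera_info(n);K=np.array(i["camera_matrix"]);R=np.array(i["R"]);t=np.array(i["t"])
    v,u=np.mgrid[:400,:640]; c=np.stack([(u-K[0,2])/K[0,0]*d,(v-K[1,2])/K[1,1]*d,d],-1)
    return (c-t)@R
def crop(n,p,x0,y0,x1,y1,s,f):
    cv2.imwrite(f,cv2.resize(p[y0:y1,x0:x1],None,fx=s,fy=s,interpolation=cv2.INTER_CUBIC))
E
python3 - <<'E'
from h import *
a=cv2.imread("pics/scene0.png");b=cv2.imread("pics/top0.png")
crop("s",a,290,160,390,240,8,"pics/c1.png")
crop("t",b,265,160,365,260,6,"pics/c2.png")
crop("s",a,400,145,470,190,10,"pics/c3.png")
crop("t",b,175,230,240,280,10,"pics/c4.png")
for n,im in(("scene",a),("top",b)):
    P=cloud(n,np.load(f"pics/{n}0.npy")); h=cv2.cvtColor(im,cv2.COLOR_BGR2HSV)
    x,y=P[...,0],P[...,1]
    for nm,m in (("green",(abs(h[...,0].astype(int)-62)<14)&(h[...,1]>120)),("red",((h[...,0]<6)|(h[...,0]>174))&(h[...,1]>150)),("blue",(abs(h[...,0].astype(int)-113)<8)&(h[...,1]>150))):
        m=m&(P[...,2]>0.03)&(P[...,2]<0.1)&(x>.2)&(x<.6)&(abs(y)<.4)
        v,u=np.nonzero(m); 
        if len(u)<4: print(n,nm,len(u)); continue
        print(n,nm,len(u),"uv",u.mean().round(2),v.mean().round(2),"bbox",u.min(),u.max(),v.min(),v.max(),"P",P[m].mean(0).round(4),"z",np.percentile(P[m][:,2],[5,50,95]).round(3))
        if nm=="blue":
            for zz in (.078,): 
                r=cv2.minAreaRect(P[m][:,:2].astype(np.float32)*1000);print(r)
                # per-column line of P at top
            q=P[m];print(np.polyfit(q[:,1],q[:,0],1), q[:,1].min(),q[:,1].max())
E
```

```text
scene green 58 uv 442.86 158.6 bbox 318 450 154 206 P [0.4493 0.3579 0.0658] z [0.059 0.066 0.07 ]
scene red 55 uv 426.27 160.73 bbox 422 431 157 164 P [0.4571 0.3054 0.0666] z [0.061 0.067 0.071]
scene blue 59 uv 342.24 177.15 bbox 326 354 175 180 P [0.5231 0.0482 0.0772] z [0.074 0.077 0.081]
((520.1856079101562, 42.69528579711914), (79.845947265625, 11.733471870422363), 73.35486602783203)
[0.26349467 0.51038609] 0.0027647181022133543 0.08060784422098688
top green 93 uv 195.39 255.22 bbox 188 323 210 261 P [0.4467 0.3554 0.0657] z [0.058 0.066 0.071]
top red 92 uv 212.68 253.29 bbox 208 218 248 258 P [0.4536 0.3046 0.066 ] z [0.057 0.067 0.072]
top blue 96 uv 305.98 234.68 bbox 290 322 229 240 P [0.5163 0.0284 0.0687] z [0.045 0.075 0.082]
((517.1983642578125, 28.451332092285156), (101.79003143310547, 4.30575704574585), 74.95606994628906)
[0.26521577 0.5088084 ] -0.020194214963922517 0.07807653277196717
```

View pics/c1.png

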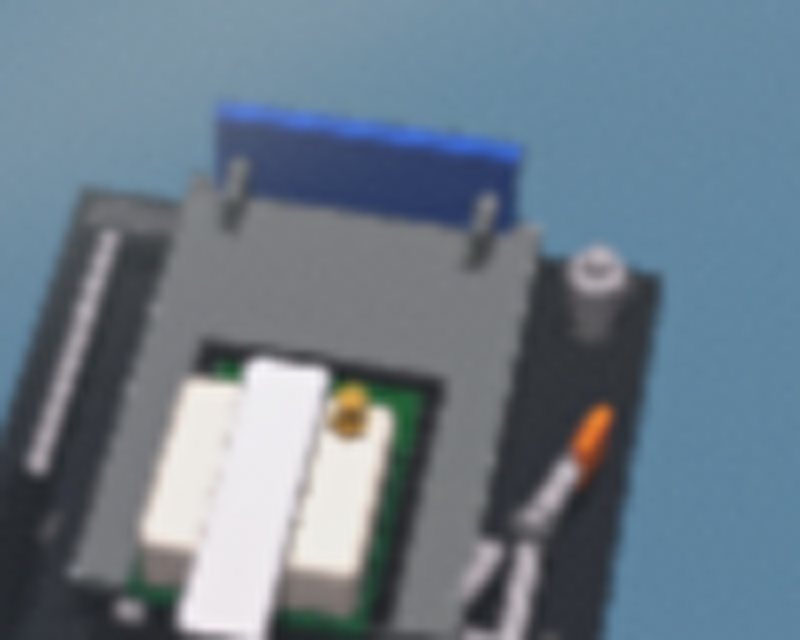

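View pics/c2.png

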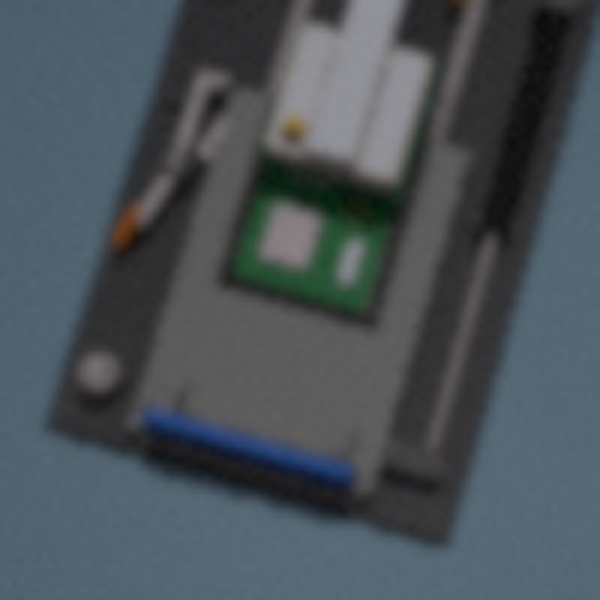

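View pics/c3.png

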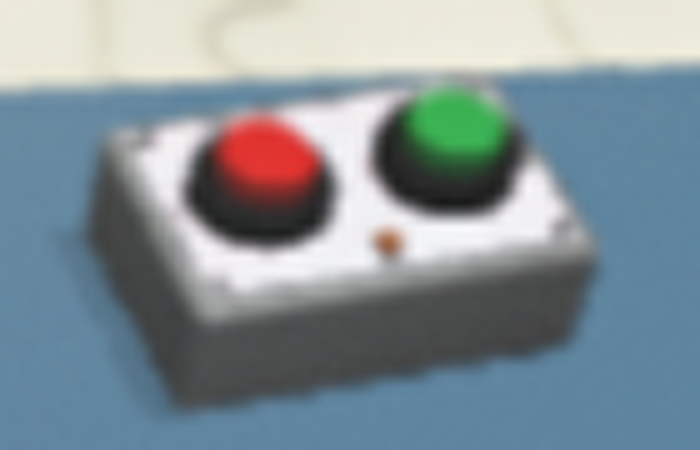

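View pics/c4.png

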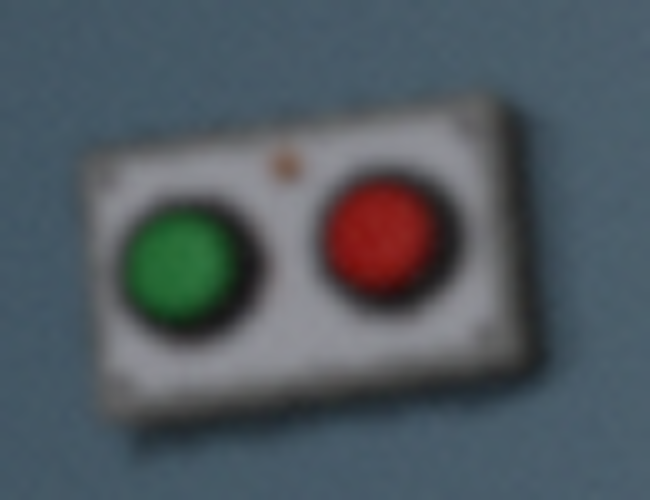

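Run:
```python
from h import *
def px(c,x0,y0,s): return (x0+(c[0]+.5)/s-.5, y0+(c[1]+.5)/s-.5)
for n in("scene","top"):
    i=bot.camera_info(n);print(n,"cam",(-np.array(i["R"]).T@i["t"]).round(3))
T=lambda c:px(c,265,160,6)
S=lambda c:px(c,290,160,8)
for nm,l,r,n in(("plate top",(146,414),(354,474),"top"),("plate scene",(520,152),(218,109),"scene")):
    f=T if n=="top" else S
    a=ray(n,*f(l),.078);b=ray(n,*f(r),.078); d=b-a
    print(nm,a.round(4),b.round(4),"mid",((a+b)/2).round(4),"len",np.linalg.norm(d).round(4),"ang of +x deg",np.degrees(np.arctan2(d[0],-d[1])).round(2))
for nm,t,s in(("green",(180,263),(457,123)),("red",(380,237),(270,157))):
    print(nm,ray("top",*px(t,175,230,10),.063).round(4),ray("scene",*px(s,400,145,10),.063).round(4))
print("attn top",ray("top",*T((98,370)),.05).round(4),ray("scene",*S((597,268)),.05).round(4))
print("pad",ray("top",*T((125,232)),.045).round(4))
# base plate bottom corners in top img
for c in((50,430),(447,543)): print("base corner",ray("top",*T(c),.012).round(4))
```

```text
scene cam [ 1.398 -0.067  0.96 ]
top cam [ 0.35  -0.02   1.275]
plate top [0.532  0.0795 0.078 ] [ 0.5047 -0.0248  0.078 ] mid [0.5184 0.0274 0.078 ] len 0.1078 ang of +x deg -14.67
plate scene [0.5313 0.0824 0.078 ] [ 0.5042 -0.0228  0.078 ] mid [0.5177 0.0298 0.078 ] len 0.1086 ang of +x deg -14.44
green [0.4446 0.3649 0.063 ] [0.4393 0.3678 0.063 ]
red [0.4539 0.3058 0.063 ] [0.4512 0.3081 0.063 ]
attn top [0.5584 0.1074 0.05  ] [0.5624 0.108  0.05  ]
pad [0.6323 0.0973 0.045 ]
base corner [0.5323 0.1351 0.012 ]
base corner [ 0.4785 -0.0742  0.012 ]
```

Both cameras agree to within a few mm:

| Item | Position (m) |
|---|---|
| Face centre | about (0.515, 0.029) |
| Tray slide direction | yaw about −14.6° |
| Green button | about (0.443, 0.366) |

I'll close the jaws, swing over at height, and twist so the jaw axis lies along the plate.

Emit:
step_arm([
  {"x":2,"y":3.5,"z":0,"twist":7,"jaw":0},
  {"x":4,"y":7,"z":0,"twist":14,"jaw":0},
  {"x":6,"y":10.5,"z":0,"twist":21,"jaw":0},
  {"x":8,"y":14,"z":0,"twist":28,"jaw":0},
  {"x":10,"y":17.5,"z":0,"twist":35,"jaw":0},
  {"x":12,"y":21,"z":0,"twist":42,"jaw":0},
  {"x":14,"y":24.5,"z":0,"twist":49,"jaw":0},
  {"x":16,"y":28,"z":0,"twist":56,"jaw":0},
  {"x":18,"y":31.5,"z":0,"twist":63,"jaw":0},
  {"x":20,"y":35,"z":0,"twist":70,"jaw":0},
])

```text
clock: 0.93
eef_pos: [0.3779, -0.1148, 0.2304]
tool_rot: [-0.007, 0.708, 0.007, 0.706]
ft_force: [0.8, -0.8, -0.5]
grip_width: -0.0
```

```bash
cat >> h.py <<'E'
from scipy.spatial.transform import Rotation as Ro
def st():
    o=bot.get_obs(); z=Ro.from_quat(o["tool_rot"]).as_matrix(); 
    print("t",round(o["clock"],2),"tcp",o["eef_pos"].round(4),"jawyaw",np.degrees(np.arctan2(z[1,2],z[0,2])).round(1),"down",z[:,0].round(3),"F",o["ft_force"].round(2),"w",round(o["grip_width"],4),"q",o["joint_pos"].round(2))
    return o
E
python3 -c "from h import *; st()"
```

```text
t 0.93 tcp [ 0.3779 -0.1148  0.2304] jawyaw 1.2 down [-0.002 -0.    -1.   ] F [ 0.85 -0.84 -0.52] w -0.0 q [-0.29  0.03 -0.24  1.3  -0.    1.26]
```

Emit:
step_arm([
  {"x":1.4,"y":2.6,"z":0,"twist":7,"jaw":0},
  {"x":2.8,"y":5.2,"z":0,"twist":14,"jaw":0},
  {"x":4.2,"y":7.9,"z":0,"twist":21,"jaw":0},
  {"x":5.6,"y":10.5,"z":0,"twist":28,"jaw":0},
  {"x":7,"y":13.2,"z":-2,"twist":35,"jaw":0},
  {"x":8.4,"y":15.8,"z":-4,"twist":42,"jaw":0},
  {"x":8.4,"y":15.8,"z":-6,"twist":49,"jaw":0},
  {"x":8.4,"y":15.8,"z":-8,"twist":56,"jaw":0},
  {"x":8.4,"y":15.8,"z":-10,"twist":63,"jaw":0},
  {"x":8.4,"y":15.8,"z":-11,"twist":70,"jaw":0},
])

```text
clock: 1.77
eef_pos: [0.46, 0.0434, 0.1175]
tool_rot: [-0.413, 0.576, 0.414, 0.572]
ft_force: [-1.0, 0.5, 0.4]
grip_width: 0.0
```

Run:
```python
from h import *
st()
a,_=bot.camera("scene");b,_=bot.camera("top");a=a[:,:,::-1];b=b[:,:,::-1]
im=np.hstack([cv2.resize(a[120:260,250:390],(400,400),interpolation=2),cv2.resize(b[160:300,240:380],(400,400),interpolation=2)])
cv2.imwrite("pics/p2.png",im)
```

```text
t 1.77 tcp [0.46   0.0434 0.1175] jawyaw 71.6 down [-0.005 -0.002 -1.   ] F [-1.02  0.51  0.44] w 0.0 q [ 0.1   0.26 -0.29  1.03 -0.    0.42]
```

View pics/p2.png

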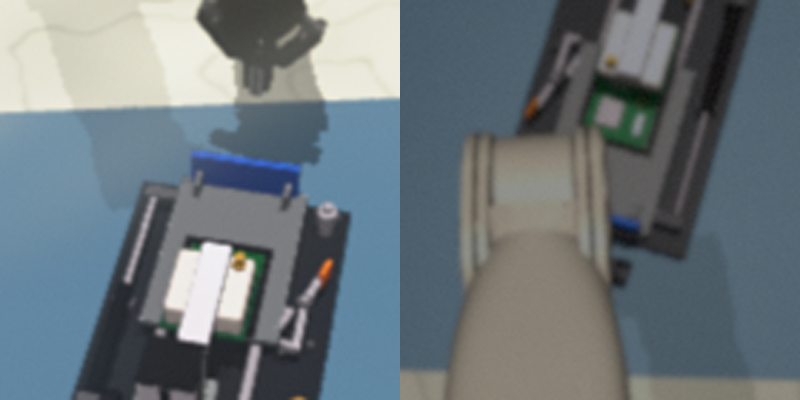

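The scene view shows the closed fingers just in front of the plate and roughly centred on it, with the face still clear. I'll descend and approach next.

Emit:
step_arm([
  {"x":0,"y":0,"z":-2.5,"twist":3.8,"jaw":0},
  {"x":0,"y":0,"z":-5,"twist":3.8,"jaw":0},
  {"x":0,"y":0,"z":-6.5,"twist":3.8,"jaw":0},
  {"x":0,"y":0,"z":-6.5,"twist":3.8,"jaw":0},
  {"x":1.5,"y":-0.4,"z":-6.5,"twist":3.8,"jaw":0},
  {"x":2.6,"y":-0.7,"z":-6.5,"twist":3.8,"jaw":0},
  {"x":3.2,"y":-0.8,"z":-6.5,"twist":3.8,"jaw":0},
  {"x":3.2,"y":-0.8,"z":-6.5,"twist":3.8,"jaw":0},
])

```text
clock: 2.53
eef_pos: [0.4942, 0.035, 0.0545]
tool_rot: [-0.43, 0.563, 0.43, 0.56]
ft_force: [0.2, -0.1, -0.1]
grip_width: -0.0001
```

Run:
```python
from h import *
st()
a,_=bot.camera("scene");a=a[:,:,::-1]
cv2.imwrite("pics/p3.png",cv2.resize(a[140:240,270:390],(720,600),interpolation=2))
```

```text
t 2.53 tcp [0.4942 0.035  0.0545] jawyaw 74.9 down [-0.003 -0.003 -1.   ] F [ 0.21 -0.12 -0.08] w -0.0001 q [ 0.07  0.39 -0.29  0.9  -0.    0.34]
```

View pics/p3.png

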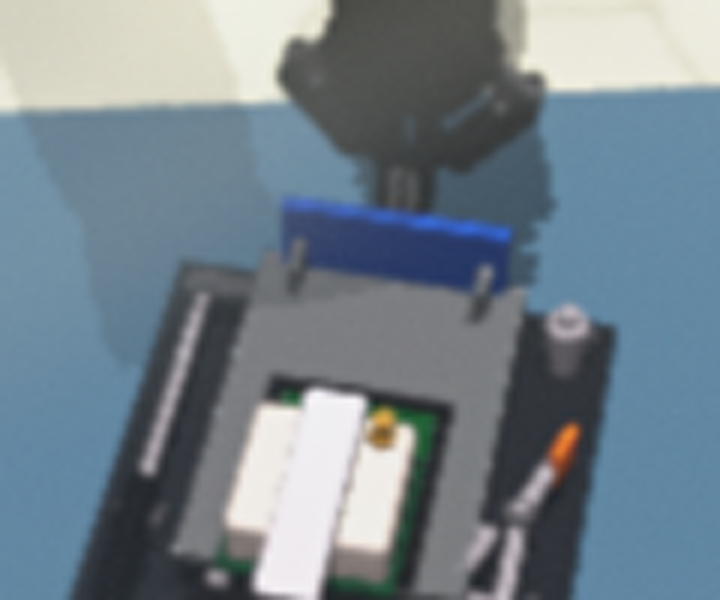

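The fingertips are at (400,190), just behind the blue plate's top edge and near its centre. The attenuator at (570,330) and the catch are clear. Now I'll push.

Emit:
step_arm([
  {"x":0.5,"y":-0.1,"z":0,"twist":0,"jaw":0},
  {"x":1.0,"y":-0.3,"z":0,"twist":0,"jaw":0},
  {"x":1.5,"y":-0.4,"z":0,"twist":0,"jaw":0},
  {"x":2.0,"y":-0.5,"z":0,"twist":0,"jaw":0},
  {"x":2.5,"y":-0.7,"z":0,"twist":0,"jaw":0},
  {"x":3.0,"y":-0.8,"z":0,"twist":0,"jaw":0},
  {"x":3.5,"y":-0.9,"z":0,"twist":0,"jaw":0},
  {"x":4.0,"y":-1.0,"z":0,"twist":0,"jaw":0},
  {"x":4.5,"y":-1.2,"z":0,"twist":0,"jaw":0},
  {"x":4.5,"y":-1.2,"z":0,"twist":0,"jaw":0},
])

```text
clock: 3.42
eef_pos: [0.5356, 0.0236, 0.0538]
tool_rot: [-0.428, 0.564, 0.432, 0.558]
ft_force: [-6.1, 3.0, 5.6]
grip_width: 0.0
```

```bash
cat >> h.py <<'E'
def plate(f):
    a,_=bot.camera("scene");a=a[:,:,::-1]
    cv2.imwrite(f,cv2.resize(a[140:240,270:390],(720,600),interpolation=2))
E
python3 -c "
from h import *
st();plate('pics/p4.png')"
```

```text
t 3.42 tcp [0.5356 0.0236 0.0538] jawyaw 74.9 down [-0.01  -0.001 -1.   ] F [-6.09  2.95  5.6 ] w 0.0 q [ 0.04  0.46 -0.17  0.95 -0.    0.31]
```

View pics/p4.png

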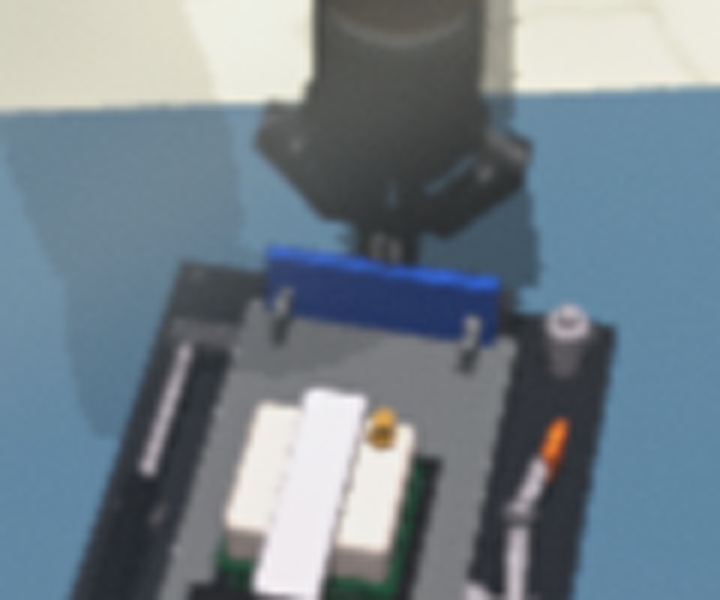

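Run:
```python
from h import *
g=lambda c:ray("scene",270+c[0]/6,140+c[1]/6,.078)
d=np.array([.968,-.252,0])
for a,b in(((284,202),(268,250)),((510,232),(499,284))): print(g(a).round(4),g(b).round(4),((g(b)-g(a))@d).round(4))
```

```text
[ 0.5062 -0.0214  0.078 ] [ 0.5376 -0.0305  0.078 ] 0.0327
[0.5318 0.0835 0.078 ] [0.565  0.0748 0.078 ] 0.0344
```

The plate has moved in about 33 mm with about 7 N on the tool. I'll go about 30 mm further, past the catch and short of the pins.

Emit:
step_arm([
  {"x":0.7,"y":-0.2,"z":0,"twist":0,"jaw":0},
  {"x":1.2,"y":-0.3,"z":0,"twist":0,"jaw":0},
  {"x":1.7,"y":-0.4,"z":0,"twist":0,"jaw":0},
  {"x":2.2,"y":-0.6,"z":0,"twist":0,"jaw":0},
  {"x":2.7,"y":-0.7,"z":0,"twist":0,"jaw":0},
  {"x":3.2,"y":-0.8,"z":0,"twist":0,"jaw":0},
  {"x":3.2,"y":-0.8,"z":0,"twist":0,"jaw":0},
  {"x":3.2,"y":-0.8,"z":0,"twist":0,"jaw":0},
])

```text
clock: 4.13
eef_pos: [0.5651, 0.0157, 0.0534]
tool_rot: [-0.427, 0.566, 0.433, 0.557]
ft_force: [-7.3, -0.1, 3.9]
grip_width: 0.0001
```

```bash
python3 -c "
from h import *
st();plate('pics/p5.png')"
```

```text
t 4.13 tcp [0.5651 0.0157 0.0534] jawyaw 74.9 down [-0.015 -0.001 -1.   ] F [-7.27 -0.1   3.91] w 0.0001 q [ 0.03  0.51 -0.08  0.99 -0.    0.29]
```

View pics/p5.png

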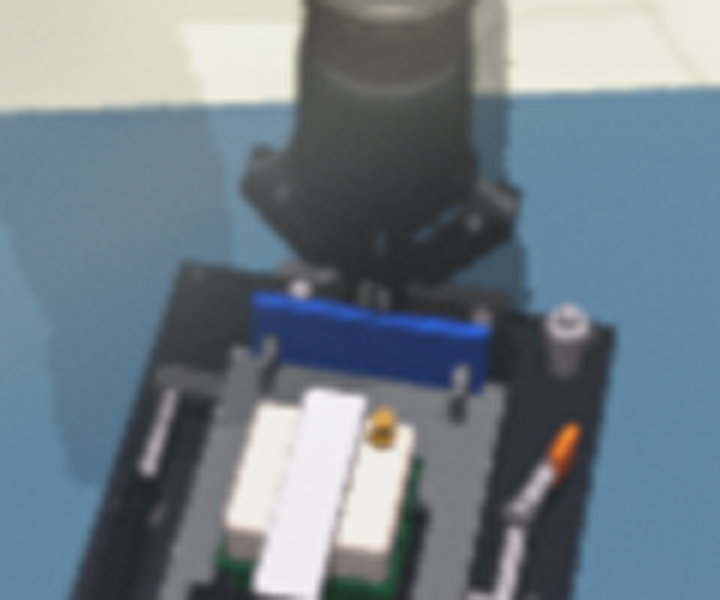

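The plate is now about 63 mm in, with its left end at (256,296), and the catch lever has swung back to its resting angle. I'll release by backing off along the slide axis.

Emit:
step_arm([
  {"x":-0.7,"y":0.2,"z":0,"twist":0,"jaw":0},
  {"x":-1.4,"y":0.4,"z":0,"twist":0,"jaw":0},
  {"x":-2.1,"y":0.5,"z":0,"twist":0,"jaw":0},
  {"x":-2.9,"y":0.8,"z":0,"twist":0,"jaw":0},
  {"x":-4,"y":1,"z":0,"twist":0,"jaw":0},
  {"x":-5.5,"y":1.4,"z":0,"twist":0,"jaw":0},
  {"x":-7.5,"y":2,"z":0,"twist":0,"jaw":0},
  {"x":-9,"y":2.3,"z":1,"twist":0,"jaw":0},
  {"x":-10,"y":2.6,"z":3,"twist":0,"jaw":0},
  {"x":-10,"y":2.6,"z":6,"twist":0,"jaw":0},
])

```text
clock: 5.02
eef_pos: [0.4603, 0.042, 0.1116]
tool_rot: [-0.426, 0.568, 0.434, 0.555]
ft_force: [-0.4, -0.5, -1.0]
grip_width: 0.0001
```

```bash
python3 -c "
from h import *
st();plate('pics/p6.png')"
```

```text
t 5.02 tcp [0.4603 0.042  0.1116] jawyaw 75.0 down [-0.022 -0.002 -1.   ] F [-0.43 -0.52 -0.98] w 0.0001 q [ 0.09  0.27 -0.28  1.04  0.    0.35]
```

View pics/p6.png

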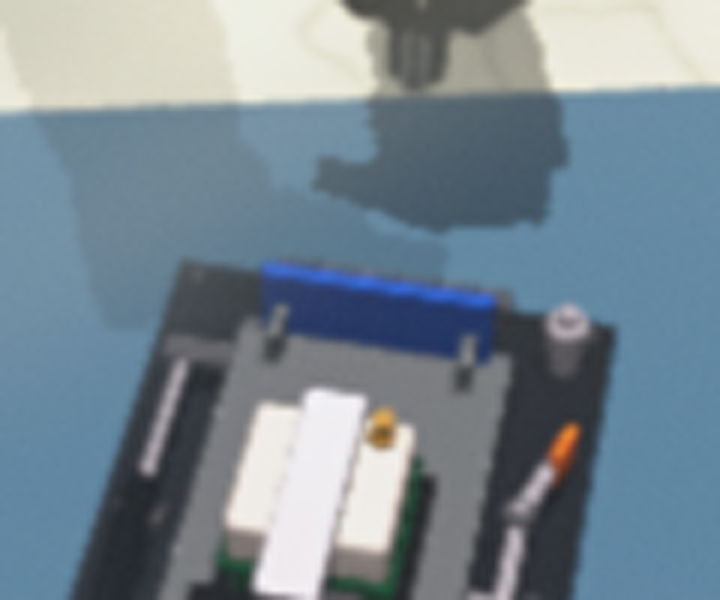

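Run:
```python
from h import *
g=lambda c:ray("scene",270+c[0]/6,140+c[1]/6,.078)
d=np.array([.968,-.252,0])
for a,b,c in(((284,202),(256,296),(262,267)),((510,232),(489,328),(496,298))): print(((g(b)-g(a))@d).round(4),((g(c)-g(a))@d).round(4))
```

```text
0.0626 0.044
0.0626 0.0435
```

The tray has settled at about 44 mm, which is on the catch. Now I'll move to above the green button.

Emit:
step_arm([
  {"x":-0.2,"y":3.5,"z":1,"twist":0,"jaw":0},
  {"x":-0.4,"y":7,"z":2,"twist":0,"jaw":0},
  {"x":-0.6,"y":11,"z":2,"twist":0,"jaw":0},
  {"x":-0.8,"y":15,"z":2,"twist":0,"jaw":0},
  {"x":-1,"y":19,"z":2,"twist":0,"jaw":0},
  {"x":-1.2,"y":23,"z":2,"twist":0,"jaw":0},
  {"x":-1.5,"y":27,"z":1,"twist":0,"jaw":0},
  {"x":-1.7,"y":30.5,"z":0,"twist":0,"jaw":0},
  {"x":-1.7,"y":32.4,"z":-1,"twist":0,"jaw":0},
  {"x":-1.7,"y":32.4,"z":-2,"twist":0,"jaw":0},
])

```text
clock: 5.9
eef_pos: [0.4496, 0.3714, 0.0987]
tool_rot: [-0.43, 0.561, 0.434, 0.559]
ft_force: [0.9, -0.3, -0.2]
grip_width: -0.0002
```

Run:
```python
from h import *
o=st();a,_=bot.camera("scene");a=a[:,:,::-1]
crop("s",a,395,115,475,190,8,"pics/p7.png")
p=o["eef_pos"]; print("tip px in crop",((proj("scene",p)-[395,115]+.5)*8).round(0))
print("btn",((proj("scene",[.443,.3655,.063])-[395,115]+.5)*8).round(0))
```

```text
t 5.9 tcp [0.4496 0.3714 0.0987] jawyaw 75.2 down [-0.005  0.003 -1.   ] F [ 0.87 -0.26 -0.2 ] w -0.0002 q [0.69 0.49 0.01 1.1  0.01 0.95]
tip px in crop [443. 285.]
btn [402. 346.]
```

View pics/p7.png

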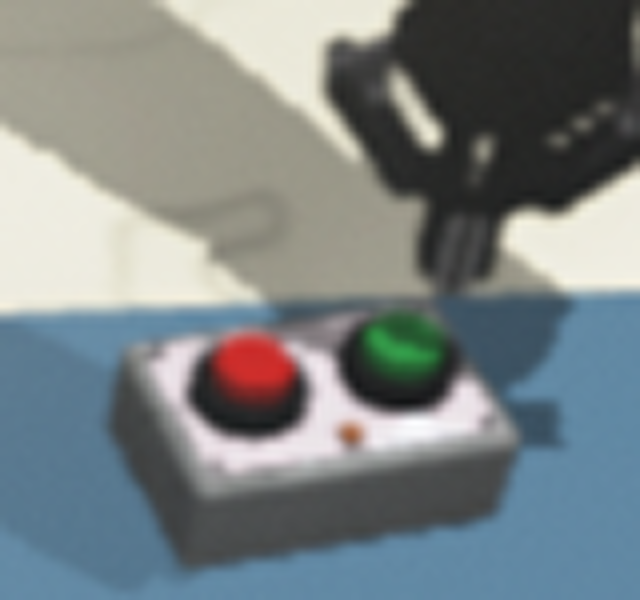

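The fingertip at (455,280) is slightly to the far side of the green button at (405,340) and hasn't settled yet. I'll correct that, go lower and look again.

Emit:
step_arm([
  {"x":-0.6,"y":-0.7,"z":-0.5,"twist":0,"jaw":0},
  {"x":-0.6,"y":-0.7,"z":-1.2,"twist":0,"jaw":0},
  {"x":-0.6,"y":-0.7,"z":-1.9,"twist":0,"jaw":0},
  {"x":-0.6,"y":-0.7,"z":-1.9,"twist":0,"jaw":0},
  {"x":-0.6,"y":-0.7,"z":-1.9,"twist":0,"jaw":0},
])

```text
clock: 6.37
eef_pos: [0.4426, 0.3601, 0.077]
tool_rot: [-0.43, 0.564, 0.432, 0.558]
ft_force: [-0.1, 0.2, 1.1]
grip_width: 0.0002
```

Run:
```python
from h import *
o=st();a,_=bot.camera("scene");a=a[:,:,::-1]
crop("s",a,405,125,465,181,10,"pics/p8.png")
p=o["eef_pos"]; print("tip px in crop",((proj("scene",p)-[405,125]+.5)*10).round(0))
print("btn",((proj("scene",[.443,.3655,.063])-[405,125]+.5)*10).round(0))
b,_=bot.camera("top");crop("t",b[:,:,::-1],170,220,250,280,10,"pics/p8t.png")
print("top tip",((proj("top",p)-[170,220]+.5)*10).round(0))
```

```text
t 6.37 tcp [0.4426 0.3601 0.077 ] jawyaw 75.1 down [-0.009 -0.002 -1.   ] F [-0.13  0.21  1.06] w 0.0002 q [ 0.68  0.49 -0.04  1.04  0.    0.94]
tip px in crop [395. 297.]
btn [403. 332.]
top tip [231. 367.]
```

View pics/p8.png

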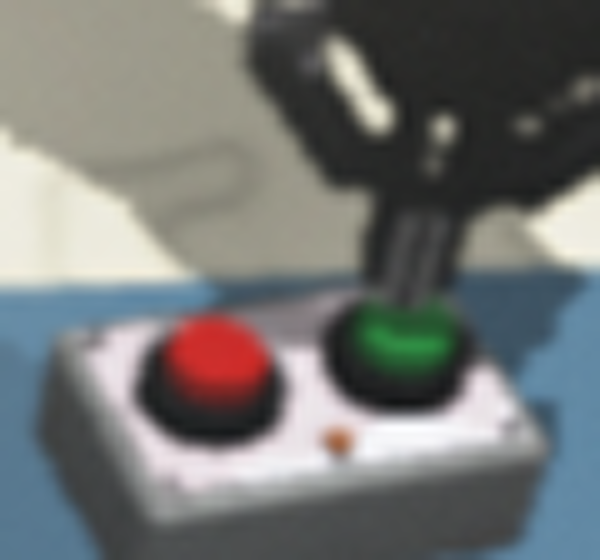

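View pics/p8t.png

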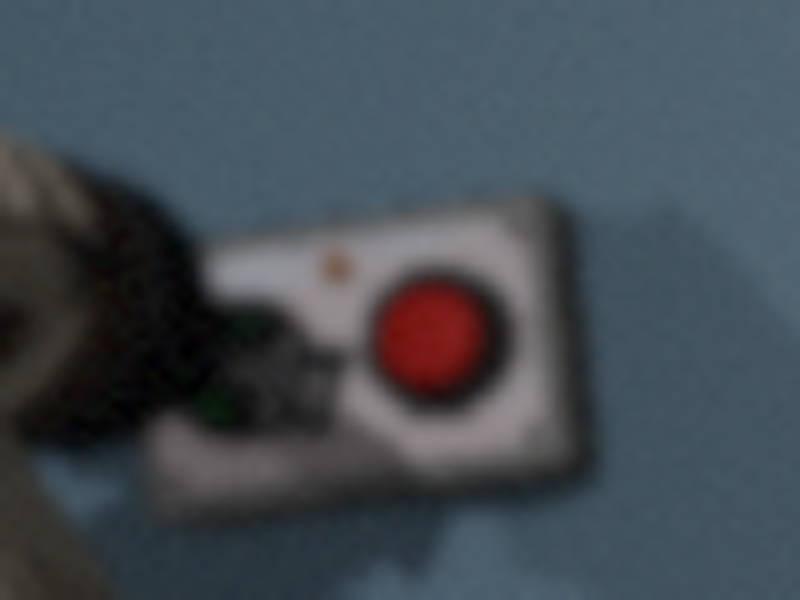

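The fingertips are over the green button in both views, at scene (405,300) with the button at (407,335), and well clear of red. I'll press now.

Emit:
step_arm([
  {"x":0,"y":0.2,"z":-0.5,"twist":0,"jaw":0},
  {"x":0,"y":0.2,"z":-1,"twist":0,"jaw":0},
  {"x":0,"y":0.2,"z":-1.4,"twist":0,"jaw":0},
  {"x":0,"y":0.2,"z":-1.7,"twist":0,"jaw":0},
  {"x":0,"y":0.2,"z":-1.9,"twist":0,"jaw":0},
  {"x":0,"y":0.2,"z":-2.1,"twist":0,"jaw":0},
  {"x":0,"y":0.2,"z":-2.1,"twist":0,"jaw":0},
])

```text
clock: 7.05
eef_pos: [0.4438, 0.3634, 0.0608]
tool_rot: [-0.43, 0.562, 0.432, 0.56]
ft_force: [-4.5, -4.5, 22.9]
grip_width: 0.0
```

```bash
python3 -c "
from h import *
st()
a,_=bot.camera('scene');crop('s',a[:,:,::-1],405,125,465,181,10,'pics/p9.png')"
```

```text
t 7.05 tcp [0.4438 0.3634 0.0608] jawyaw 75.1 down [-0.005  0.001 -1.   ] F [-4.49 -4.46 22.88] w 0.0 q [ 0.68  0.51 -0.06  1.    0.    0.94]
```

View pics/p9.png

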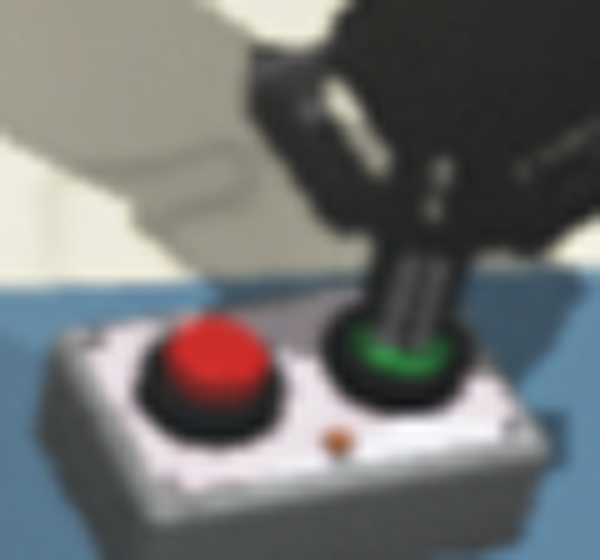

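The tool reads 23 N at z = 0.0608, which is a hard stop about 4 mm higher than the nominal fully-down height. I'll check whether the button is really down or the fingers are resting on something else.

Run:
```python
from h import *
a,d=bot.camera("scene");np.save("pics/s9.npy",d);cv2.imwrite("pics/s9.png",a[:,:,::-1])
b,e=bot.camera("top");np.save("pics/t9.npy",e);cv2.imwrite("pics/t9.png",b[:,:,::-1])
st();print(bot.get_obs()["ft_torque"].round(2))
def an(img,d,n,tag):
    P=cloud(n,d);h=cv2.cvtColor(img,cv2.COLOR_BGR2HSV)
    for nm,m in(("green",(abs(h[...,0].astype(int)-64)<16)&(h[...,1]>110)&(h[...,2]>50)),("red",((h[...,0]<6)|(h[...,0]>174))&(h[...,1]>150)),("ring",h[...,2]<60)):
        c=(.4435,.3645) if nm!="red" else (.454,.306)
        m=m&(np.hypot(P[...,0]-c[0],P[...,1]-c[1])<.03)&(P[...,2]>.03)
        v,u=np.nonzero(m)
        if len(u): print(tag,nm,len(u),"u",u.min(),u.max(),"v",v.min(),v.max(),"z",np.percentile(P[m][:,2],[5,25,50,75,95]).round(4))
an(cv2.imread("pics/scene0.png"),np.load("pics/scene0.npy"),"scene","before")
an(a[:,:,::-1].copy(),d,"scene","now")
an(cv2.imread("pics/top0.png"),np.load("pics/top0.npy"),"top","before")
# green profile along columns under the finger
for f in("pics/scene0.png","pics/s9.png"):
    im=cv2.imread(f).astype(int); print(f)
    for u in(443,445,447): print(u,[(v,int(im[v,u,1]-im[v,u,2])) for v in range(153,167)])
```

```text
t 7.2 tcp [0.4438 0.3634 0.0608] jawyaw 75.1 down [-0.005  0.001 -1.   ] F [-4.92 -3.8  22.98] w 0.0001 q [ 0.68  0.51 -0.06  1.    0.    0.94]
[-1.    1.08 -0.01]
before green 63 u 440 450 v 154 161 z [0.059  0.0646 0.0663 0.0684 0.0703]
before red 55 u 422 431 v 157 164 z [0.0608 0.0649 0.0671 0.0683 0.0706]
before ring 52 u 438 450 v 157 165 z [0.0515 0.0537 0.0565 0.0576 0.06  ]
now green 24 u 441 449 v 158 162 z [0.0567 0.0592 0.0607 0.0627 0.0635]
now red 63 u 422 431 v 157 164 z [0.0615 0.065  0.0672 0.0688 0.0702]
now ring 442 u 437 462 v 127 165 z [0.0561 0.1049 0.1293 0.1573 0.1697]
before green 89 u 188 197 v 251 261 z [0.059  0.0647 0.0669 0.0691 0.0714]
before red 92 u 208 218 v 248 258 z [0.0567 0.0635 0.0668 0.0691 0.0718]
before ring 50 u 189 200 v 251 263 z [0.0548 0.0569 0.0578 0.0594 0.0615]
pics/scene0.png
443 [(153, 22), (154, 73), (155, 110), (156, 117), (157, 117), (158, 112), (159, 91), (160, 56), (161, 35), (162, 11), (163, 1), (164, 0), (165, 1), (166, -1)]
445 [(153, 30), (154, 85), (155, 116), (156, 117), (157, 117), (158, 117), (159, 112), (160, 74), (161, 43), (162, 22), (163, 3), (164, 1), (165, 2), (166, 1)]
447 [(153, 9), (154, 52), (155, 100), (156, 117), (157, 118), (158, 119), (159, 112), (160, 74), (161, 43), (162, 18), (163, 2), (164, 1), (165, 0), (166, 0)]
pics/s9.png
443 [(153, 1), (154, 1), (155, 2), (156, 1), (157, 0), (158, 3), (159, 26), (160, 79), (161, 65), (162, 20), (163, 2), (164, 2), (165, 1), (166, -7)]
445 [(153, 0), (154, 1), (155, 0), (156, 0), (157, 0), (158, 0), (159, 11), (160, 52), (161, 76), (162, 41), (163, 7), (164, 0), (165, 1), (166, 1)]
447 [(153, 0), (154, 1), (155, 0), (156, 1), (157, 0), (158, 5), (159, 21), (160, 49), (161, 70), (162, 36), (163, 6), (164, 0), (165, 0), (166, 1)]
```

The green top has dropped about 6 mm by depth (median 66.7 to 60.7 mm, while red stays at 67). The depth heights and the TCP share an offset of about +3.5 mm, so this looks like the true bottom stop. I'll press slightly harder to confirm it's solid, then let go.

Emit:
step_arm([
  {"x":0,"y":0.1,"z":-0.6,"twist":0,"jaw":0},
  {"x":0,"y":0.1,"z":-0.6,"twist":0,"jaw":0},
  {"x":0,"y":0.1,"z":-0.6,"twist":0,"jaw":0},
])

```text
clock: 7.45
eef_pos: [0.4439, 0.3635, 0.0605]
tool_rot: [-0.43, 0.561, 0.432, 0.56]
ft_force: [-8.8, -10.6, 35.2]
grip_width: 0.0002
```

Run:
```python
from h import *
st()
a,d=bot.camera("scene");P=cloud("scene",d);im=a[:,:,::-1].copy();h=cv2.cvtColor(im,cv2.COLOR_BGR2HSV)
m=(abs(h[...,0].astype(int)-64)<16)&(h[...,1]>110)&(h[...,2]>50)&(np.hypot(P[...,0]-.4435,P[...,1]-.3645)<.03)
print(m.sum(),np.percentile(P[m][:,2],[5,50,95]).round(4))
for u in(443,445,447): print(u,[int(im[v,u,1])-int(im[v,u,2]) for v in range(157,166)])
```

```text
t 7.45 tcp [0.4439 0.3635 0.0605] jawyaw 75.1 down [-0.002  0.001 -1.   ] F [ -8.84 -10.59  35.23] w 0.0002 q [ 0.69  0.51 -0.06  1.    0.    0.95]
25 [0.0555 0.0595 0.0646]
443 [0, 2, 23, 75, 71, 28, 1, 1, 1]
445 [0, -1, 8, 49, 82, 46, 7, -1, 1]
447 [1, 6, 20, 49, 74, 39, 6, 0, 0]
```

The stop is solid, but z = 60.5 doesn't match the expected 57. Before trusting it, I'll check the camera heights against known surfaces and make sure the ring isn't taking the load.

Emit:
step_arm([
  {"x":0,"y":0,"z":0.5,"twist":0,"jaw":0},
  {"x":0,"y":0,"z":1.5,"twist":0,"jaw":0},
  {"x":0,"y":0,"z":3,"twist":0,"jaw":0},
  {"x":0,"y":0,"z":5,"twist":0,"jaw":0},
  {"x":0,"y":-3,"z":6,"twist":0,"jaw":0},
  {"x":-3,"y":-6,"z":7,"twist":0,"jaw":0},
  {"x":-6,"y":-9,"z":7,"twist":0,"jaw":0},
  {"x":-8,"y":-12,"z":7,"twist":0,"jaw":0},
])

```text
clock: 8.17
eef_pos: [0.3622, 0.2425, 0.1303]
tool_rot: [-0.43, 0.561, 0.432, 0.56]
ft_force: [-0.1, -0.1, -0.3]
grip_width: 0.0001
```

Run:
```python
from h import *
st()
for n in("scene","top"):
    D=[];I=[]
    for k in range(4):
        a,d=bot.camera(n);D.append(d);I.append(a)
    d=np.median(D,0);im=np.mean(I,0).astype(np.uint8)[:,:,::-1].copy()
    np.save(f"pics/{n}A.npy",d);cv2.imwrite(f"pics/{n}A.png",im)
    P=cloud(n,d);h=cv2.cvtColor(im,cv2.COLOR_BGR2HSV)
    # local box frame, origin mid between buttons
    c=np.array([.449,.336]);th=np.radians(10);u=np.array([np.cos(th),np.sin(th)]);w=np.array([-np.sin(th),np.cos(th)])
    q=P[...,:2]-c; X=q@u;Y=q@w;Z=P[...,2]
    mat=(np.abs(Y)<.12)&(X<-.08)&(X>-.12)&(Z<.02)
    print(n,"mat",mat.sum(),np.median(Z[mat]).round(4), "boxtop",np.median(Z[(abs(Y)<.006)&(abs(X)<.03)]).round(4))
    for s in(1,-1):
        r=np.hypot(X,Y-s*.03)
        print("green" if s>0 else "red",[(int(a*1000),int(((r>=a)&(r<a+.003)).sum()),np.median(Z[(r>=a)&(r<a+.003)]).round(4)) for a in np.arange(0,.03,.003)])
crop("s",cv2.imread("pics/sceneA.png"),405,145,465,190,12,"pics/pA.png")
crop("t",cv2.imread("pics/topA.png"),175,230,240,280,12,"pics/pAt.png")
plate("pics/pAp.png")
```

```text
t 8.17 tcp [0.3622 0.2425 0.1303] jawyaw 75.1 down [-0.003  0.001 -1.   ] F [-0.09 -0.06 -0.34] w 0.0001 q [ 0.59  0.19 -0.33  1.05  0.    0.85]
scene mat 560 0.0011 boxtop 0.0469
green [(0, 3, np.float64(0.0681)), (3, 7, np.float64(0.0676)), (6, 8, np.float64(0.0676)), (9, 23, np.float64(0.0674)), (12, 36, np.float64(0.0653)), (15, 19, np.float64(0.0576)), (18, 39, np.float64(0.0558)), (21, 46, np.float64(0.0511)), (24, 24, np.float64(0.0471)), (27, 30, np.float64(0.0469))]
red [(0, 3, np.float64(0.0682)), (3, 7, np.float64(0.068)), (6, 12, np.float64(0.0676)), (9, 23, np.float64(0.0669)), (12, 31, np.float64(0.063)), (15, 18, np.float64(0.058)), (18, 47, np.float64(0.0557)), (21, 44, np.float64(0.0495)), (24, 21, np.float64(0.0459)), (27, 31, np.float64(0.0465))]
top mat 174 0.0014 boxtop 0.0468
green [(0, 0, np.float64(nan)), (3, 0, np.float64(nan)), (6, 0, np.float64(nan)), (9, 0, np.float64(nan)), (12, 1, np.float64(0.0679)), (15, 5, np.float64(0.0673)), (18, 11, np.float64(0.0569)), (21, 14, np.float64(0.0582)), (24, 17, np.float64(0.0471)), (27, 19, np.float64(0.0464))]
red [(0, 2, np.float64(0.0671)), (3, 9, np.float64(0.0675)), (6, 16, np.float64(0.0682)), (9, 24, np.float64(0.0681)), (12, 32, np.float64(0.0663)), (15, 33, np.float64(0.058)), (18, 43, np.float64(0.0576)), (21, 52, np.float64(0.0523)), (24, 40, np.float64(0.047)), (27, 65, np.float64(0.0464))]
  return _methods._mean(a, axis=axis, dtype=dtype,
  ret = ret.dtype.type(ret / rcount)
```

View pics/pA.png

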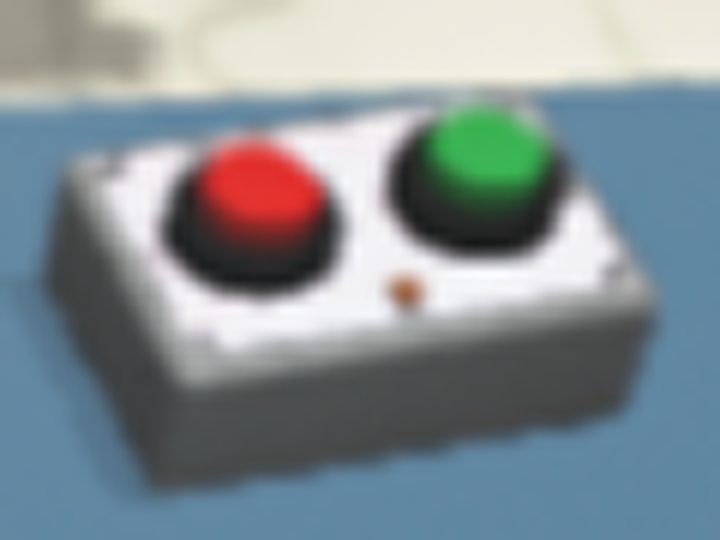

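View pics/pAp.png

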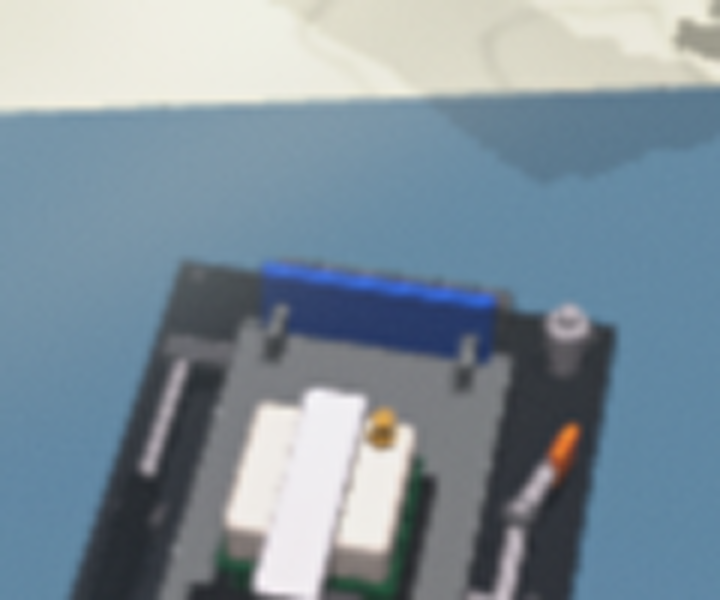

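The cameras read the box top at 46.9 (nominal 45, so about 1.8 high). Corrected, the button top is at about 66, its bottom is at about 60 and the ring is at about 56. The fingertips therefore bottomed out the button at 60.5, about 4 mm clear of the ring. The button has sprung back level with red, and the plate is unchanged on the catch at (262,267)–(496,298). I'll do one last full-view comparison and then hand in.

Run:
```python
from h import *
a=cv2.imread("pics/scene0.png");b=cv2.imread("pics/sceneA.png")
m=(cv2.absdiff(cv2.GaussianBlur(a,(3,3),0),cv2.GaussianBlur(b,(3,3),0)).max(2)>45).astype(np.uint8)
n,_,s,c=cv2.connectedComponentsWithStats(m)
print([(x[:5].tolist()) for x in s[1:] if x[4]>5])
g=lambda c:ray("scene",270+c[0]/6,140+c[1]/6,.078)
st()
```

```text
[[132, 0, 49, 33, 996], [293, 0, 35, 41, 442], [314, 0, 10, 6, 60], [341, 0, 23, 26, 442], [398, 0, 46, 24, 808], [433, 21, 9, 4, 26], [289, 25, 4, 3, 9], [401, 25, 17, 9, 90], [420, 25, 9, 10, 45], [334, 35, 106, 118, 5451], [133, 38, 54, 31, 623], [288, 39, 12, 16, 133], [349, 38, 4, 2, 7], [333, 41, 18, 27, 355], [321, 42, 8, 16, 81], [171, 70, 175, 55, 2542], [312, 175, 45, 25, 782], [301, 189, 4, 8, 17], [315, 203, 6, 4, 23], [331, 205, 14, 14, 90], [348, 227, 5, 7, 23], [296, 233, 8, 13, 58], [324, 239, 5, 3, 10], [340, 240, 10, 13, 86], [335, 242, 5, 13, 31], [324, 244, 9, 4, 21]]
t 8.62 tcp [0.365  0.2446 0.1306] jawyaw 75.1 down [-0.001  0.002 -1.   ] F [-0.71 -0.21 -0.  ] w -0.0 q [ 0.59  0.2  -0.33  1.05  0.    0.85]
```

View pics/sceneA.png

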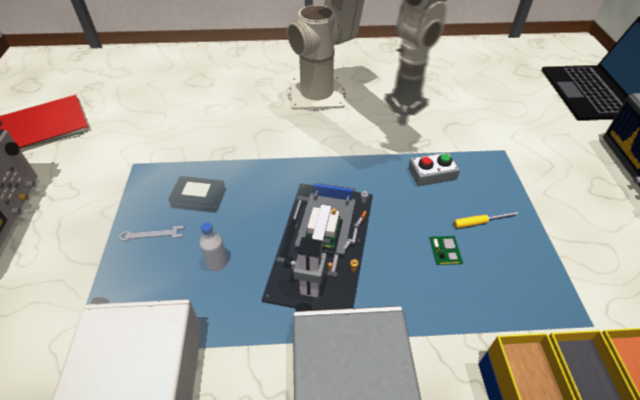

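The image changes are limited to the arm, its shadow and the tray with the parts it carries. All the loose objects are where they were, and the arm stands clear.

```bash
python3 -c "
from h import *
print(bot.job_done())"
```

```text
the job is handed in; nothing more can be done
None
```

I did the job in the order asked and handed it in at about 8.6 s. With closed fingertips I pushed the tray in about 63 mm and let it spring back onto its catch. Then I pressed the green button right down, let go and moved the arm clear.

**Last checks:**
- **Tray:** it measured about 44 mm in (nominal 45), and the view after the button press was unchanged.
- **Green button:** it sank about 6 mm to a solid stop and afterwards stood level with red again. The red button was not touched.
- **Other objects:** comparing pictures from before and after shows changes only in the arm, its shadow, and the tray with its board. The tool force was about zero at the end.

**One disagreement:** the button stopped at a height of 60.5 mm, not the 57 mm the description implies. The cameras also put the button top about 3 mm higher than stated (about 66 mm, not 63). The black ring measured about 56 mm, so I took the stop to be the button fully down. To make sure, I pressed it with up to 35 N, well above the 5 N it needs.

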